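Close the scanner's battery case

ROBOT

A 6-joint arm with a two-finger parallel gripper is mounted at the origin on the work surface. World frame = base frame: x ahead of the robot, y to its left, z up, the work surface at z = 0. Lengths are in m, angles in rad, forces in N, time in s.
With the tool pointing down it reaches from about 0.325 to 0.75 m from the base axis. Payload 7.6 kg.
Tool frame: the origin (TCP) lies between the finger pads; the fingertips stand 22 mm ahead of it and the grasp point (between the pads) lies 3 mm ahead of it; z points along the fingers, y is the line along which they close (so a half turn about z gives the same grasp; the last joint's range is limited). The gripper opens to 85 mm and grips with 20 to 120 N. Pads are 22 mm wide; open, the fingers measure 114 mm over their backs; the gripper's body (76 mm by 85 mm) begins 54 mm behind the grasp point. The pads swing forward as they close: fully open they stand 13 mm farther back than shut.
Start: joints at [-1.352, 0.052, 1.401, -0, 1.689, -0.07], TCP at [0.15, -0.503, 0.253] pointing down, gripper open.
Joint ranges: [-2.9, 2.9], [-0.91, 2.17], [0.12, 2.37], [-1.06, 4.2], [0.26, 2.73], [-2.93, 2.93]. Speed limits (rad/s): [2.57, 2.57, 3.01, 3.14, 3.14, 3.14].

INTERFACE

Orientations are given as a unit quaternion [w, x, y, z].
In Python, from bench import robot, get_image, get_calibration gives the robot as it stands. The module is installed in compiled form; this text tells all that it offers.
- The arm moves only by the tool carry_out, never from a script. Its argument "motion" is a list of rows, each an object of numbers: "x", "y", "z": the shift along the tool's x, y, z scaled (see below); "spin": the turn about the tool's z scaled (see below). In form: [{"x": .., "y": .., "z": .., "spin": ..}, ...]. A call has 1 to 8 rows; each row shifts and turns the commanded pose from where the row before left it, along the tool's axes as they then stand; what a row does not reach is not made up. The controller multiplies each number of a shift by 0.05 m and each number of a turn by 4 degrees. A row lasts 1/10 s, in which the tool goes at most 50 mm and 8.59 degrees, less where a joint would pass 70% of its speed; a pose out of reach is approached as far as the arm can. A call with a number of a shift or a turn outside -1 to 1 is refused whole. A call with a gripper value outside its range is refused whole. "hand" is the opening, from 0 (shut) to 1 (fully open), set as the call begins (left out, the last holds). The fingers move at their own pace and stop on an object; the grip force is fixed at half the most. Time passes only in rows, so rows that do not move let the fingers close. It gives the time, the measured TCP pose, the force, the opening and the grip force at its end, in the units of the state.
- robot.state(): the state, without advancing time (a new reading comes with each control period).
- get_image(name): name is "scene" or "side" or "wrist"; returns the picture (400x640x3 uint8, red, green, blue); there is no depth.
- get_calibration(name): a dict with "fx", "fy", "cx", "cy" (pixels), "dist_coeffs" ([k1, k2, p1, p2, k3] as OpenCV has them; the pictures are not rectified), "R" (3x3) and "t" (3): a world point X has camera coordinates R X + t. Camera axes: x right, y down, z forward; pixel columns grow to the right and rows downward; lengths in m; the calibration is good to about 2 mm. A picture is of the moment at which its call begins: read the wrist's pose just before it. get_calibration takes no time and is no camera call; for the wrist camera it gives the pose at the moment of the call.
- robot.job_done(): hands the job in; it is judged then, once.
The state is a dict: "clock": time; "qpos": joint angles; "qd": joint speeds; "joint_torque": joint torques, N m; "ee_pos": TCP position; "ee_rot": TCP orientation; "force": force on the tool from outside, world axes, zero at the start; "moment": the same for the moment, N m; "finger_gap": finger opening in m; "grasp_force": force on a finger pad.
Only numpy, scipy, OpenCV 4.12 (cv2) and the standard library are available. Lean on these libraries where they do the work, as an engineer would, in place of code of your own. Each camera call takes 0.05 s, during which the arm holds its last target. There are 200 camera calls.

TASK

Put the battery cover back on the open battery case: hook the tongue at its front end under the bar at the near end of the tray while the cover is tilted, then swing the other end down and press until it snaps under the spring latch and lies flat, and let go. Work gently: the tray's exact place must be felt, the plastic cracks if the cover or your gripper is forced against the case with more than 18 N, and everything else on the table stays where it is.

Things in the scene. Friction and masses are not known exactly. Their poses are not given: they have to be found in the camera images.
- cover: Battery cover, loose, 60 to 130 g, lying right side up: a grey plate 110 (its x) x 60 (its y) x 4 mm. Origin: centre of its underside at the feet; +x points from the tongue end to the latch end, z up. Two feet ribs 3 mm high run under the plate (x -45 to +50, y = -18 and +18), so the plate spans z = 3 to 7 mm, x = -55 to +55.
- lip (a point): Tip of the cover's tongue, mid-width, mid-thickness (cover x -63, y 0, z 1.5 mm). The tongue is 44 mm wide, 3 mm thick (cover z 0 to 3) and sticks out 8 mm past the plate's front edge.
- rib (a point): Middle of the top of the cover's upright grip rib (cover x 0, y 0, z 31 mm). The rib is 12 mm thick along the cover's x, 40 mm long along its y and stands 24 mm above the plate.
- case: Battery case, fixed: a black box 184 (x) x 108 (y) x 30 mm; on it an open grey tray with two steel cells. Origin: centre of the underside; -x is the end nearest the robot, z up. Fitted, the cover has the same axes. THE TRAY IS ADJUSTABLE: with its bar, walls and latch it really sits up to 14 mm from nominal along the case's x (either way; not in y, z or yaw); it does not yield under 18 N.
- bay (a point): Nominal middle of the tray's opening, at seat height (where the plate's underside rests, 59 mm above the table); axes as the case. Fitted, the cover's origin is 3 mm lower. Side walls' inner faces at y = +-32.5 mm, tops 4 mm above seat. Along both sides, from bar to rear wall, ledges at seat height carry the plate where |y| > 24 mm; the tongue and feet go down between them. Cell tops 8 mm, tray floor 26 mm below seat.
- bar (a point): Nominal place of the keeper bar's inner top edge, mid-width (x = -56.25 mm from the bay, 4 mm above seat); axes as the case. The bar spans the tray's near end; its underside is 0.8 mm above seat, with free space below it for the tongue, 10 mm deep in -x to the front wall. Fitted, the plate's front edge stands against the bar's inner face, the tops flush.
- far_end (a point): Nominal place of the rear wall's inner top edge (x = +56.25 mm from the bay, 4 mm above seat); axes as the case. Bar and rear wall are 112.5 mm apart: the plate has 2.5 mm of play, so only a cover pushed up to the bar goes in.
- latch (a joint): Spring latch, 24 mm wide, in the middle of the far end: 0 m = sprung out (home), grows to 0.008 as it is pushed to +x. At home its nose reaches 5 mm in from the rear wall, underside 5 mm above seat (1 mm over a fitted plate); its face slopes up and out to the wall's line 15 mm above seat; its top is at 17 mm. The cover's edge must be pushed down it with about 2 to 5 N to snap under.
- blank: a plain grey dummy plate 80 x 56 x 4 mm, with a round knob 22 mm across and 16 mm tall on top and no tongue; not the cover, leave it; origin at the centre of its underside
- cell: a spare steel cell standing on end, 18 mm across, 65 mm tall; bystander; origin at its foot
- driver: a screwdriver lying flat, about 200 mm long; bystander
- dots: a white jar, 56 mm across, 70 mm tall, with a black lid; bystander; origin at its foot
- caliper: a steel caliper lying flat, 200 mm long; bystander
- bracket: a small aluminium bracket, 70 x 50 mm, 58 mm tall; bystander; origin at the centre of its underside
- gauge: a white ball on a stem and round steel foot (50 mm across), 84 mm tall; bystander; origin at its foot
Things that resemble listed ones, but are neither listed nor needed, are in the scene too. What is shaped like the cover but pink is not meant.

How it is judged:
By the outcome, as a careful person would: the job done as asked, in the order asked, and still so for the second after the job is handed in, with the robot touching nothing.
It also fails if it takes over 67 s, if anything falls off the work surface, if the arm or the gripper's body presses on something with over 40 N, if the wrist force passes 120 N, or if a joint passes its speed limit or range.

## Working session

There is one attempt and no reset: what is moved stays moved. The work goes in short steps, Python scripts to look and compute and a tool call to move; the robot and the scene stay as the last step left them, time stands still between calls to the robot, and variables do not carry over. Pictures are saved under pics/ and viewed, at most 10 in all, crops included, and the job is handed in when it is done.

Besides the shell and the picture viewer there is one more tool, called after "Emit:" by a JSON object that holds its "op" and its "data". carry_out: Moves the arm, as the interface text tells. Its arguments: {"type":"object","properties":{"motion":{"type":"array"},"hand":{"type":"number"}},"required":["motion"]}

```bash
mkdir -p pics; python3 - <<'E'
from bench import robot,get_image,get_calibration
import cv2
s=robot.state();print(s)
for n in("scene","side","wrist"):
    im=get_image(n);cv2.imwrite(f"pics/{n}0.png",im[:,:,::-1]);c=get_calibration(n);print(n,c)
E
```

```text
{'clock': 0.0, 'qpos': array([-1.35230014e+00,  5.28171526e-02,  1.40174402e+00, -1.15929673e-05,
        1.68857132e+00, -7.03043163e-02]), 'qd': array([-0.00078537, -0.00149093,  0.00059509,  0.00087638,  0.0004888 ,
        0.00342091]), 'joint_torque': array([-9.03941532e-05, -3.81664717e+01, -3.60187519e+01, -1.17426084e-04,
        6.10399831e-03,  1.45278972e-05]), 'ee_pos': array([ 0.14948066, -0.50299294,  0.25247291]), 'ee_rot': array([-7.67379573e-04,  9.89592191e-01,  1.43898237e-01, -6.27366844e-05]), 'force': array([ 0.34331799,  0.33905682, -0.68695378]), 'moment': array([-0.00332935,  0.06067507,  0.01301802]), 'grasp_force': 0.0, 'finger_gap': 0.0851008992791612}
scene {'fx': 510.11662757901973, 'fy': 510.11662757901973, 'cx': 307.31198674606026, 'cy': 201.9602227153883, 'dist_coeffs': array([-0.02297297,  0.        ,  0.        ,  0.        ,  0.        ]), 'R': array([[ 0.55643842,  0.83087896,  0.00405485],
       [ 0.70259907, -0.46791325, -0.53610795],
       [-0.4435435 ,  0.30115999, -0.84413969]]), 't': array([-0.28977937, -0.35778045,  1.78410605])}
side {'fx': 396.87575130977376, 'fy': 396.87575130977376, 'cx': 321.04579143774055, 'cy': 195.92312117296228, 'dist_coeffs': array([-0.06900017,  0.        ,  0.        ,  0.        ,  0.        ]), 'R': array([[-0.82522042, -0.56477153,  0.00666194],
       [-0.2958295 ,  0.42214579, -0.85690013],
       [ 0.48114049, -0.70910228, -0.51543941]]), 't': array([0.42215393, 0.24286045, 0.67323533])}
wrist {'fx': 351.55808271834326, 'fy': 351.55808271834326, 'cx': 312.9285415766223, 'cy': 205.8558124310481, 'dist_coeffs': array([-0.0584078,  0.       ,  0.       ,  0.       ,  0.       ]), 'R': array([[ 0.28427548, -0.95874213, -0.0009865 ],
       [-0.91116571, -0.27048848,  0.31082637],
       [-0.29826917, -0.08746145, -0.9504662 ]]), 't': array([-0.52399467, -0.04000037,  0.3801585 ])}
```

View pics/scene0.png

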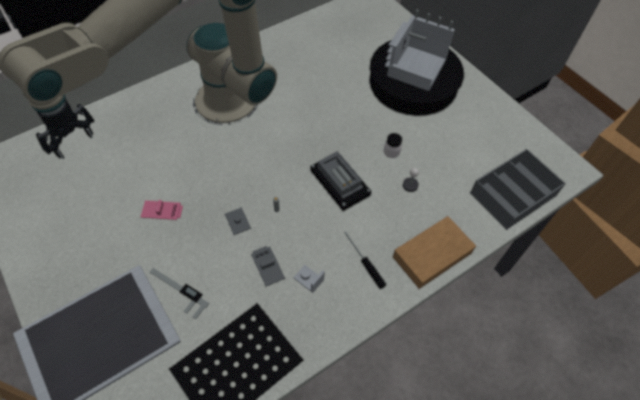

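View pics/side0.png

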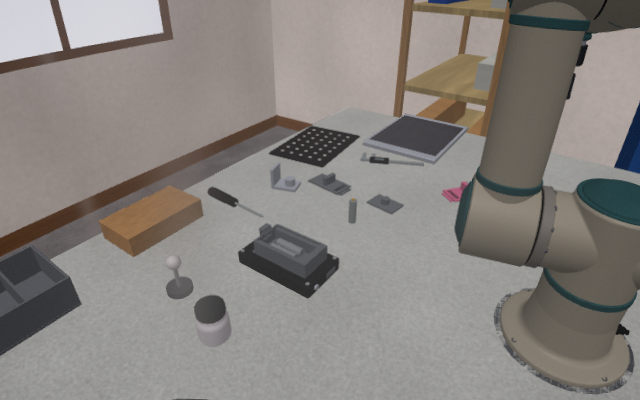

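Candidates for the cover in the scene picture: the grey plate with a bar-like rib at (268,265), the grey plate with a knob at (237,221) which is the blank, the pink lookalike at (162,210) and the bracket at (309,275). I choose (268,265). The case is at (340,180). I'll check the choice in a crop.

```bash
cat > h.py <<'E'
import numpy as np,cv2
from bench import robot,get_image,get_calibration
def K(c): return np.array([[c['fx'],0,c['cx']],[0,c['fy'],c['cy']],[0,0,1]])
def ray(c,px,z):
    p=cv2.undistortPoints(np.array(px,float).reshape(-1,1,2),K(c),c['dist_coeffs']).reshape(-1,2)
    d=np.c_[p,np.ones(len(p))]@c['R']; o=-c['R'].T@c['t']
    return o+d*((z-o[2])/d[:,2])[:,None]
def proj(c,X):
    return cv2.projectPoints(np.array(X,float).reshape(-1,1,3),cv2.Rodrigues(c['R'])[0],c['t'],K(c),c['dist_coeffs'])[0].reshape(-1,2)
E
python3 - <<'E'
from h import *
c=get_calibration("scene")
print(ray(c,[[268,265],[237,221],[340,180],[276,204],[309,275],[162,210]],0.01).round(3))
im=cv2.imread("pics/scene0.png");s=cv2.imread("pics/side0.png")
a=cv2.resize(im[140:300,220:380],(480,480),interpolation=cv2.INTER_CUBIC)
b=cv2.resize(s[150:300,230:360],(416,480),interpolation=cv2.INTER_CUBIC)[:, :320]
cv2.imwrite("pics/crop1.png",np.hstack([a,b]))
E
```

```text
[[ 0.631 -0.207  0.01 ]
 [ 0.458 -0.209  0.01 ]
 [ 0.507  0.132  0.01 ]
 [ 0.472 -0.081  0.01 ]
 [ 0.721 -0.128  0.01 ]
 [ 0.3   -0.377  0.01 ]]
```

View pics/crop1.png

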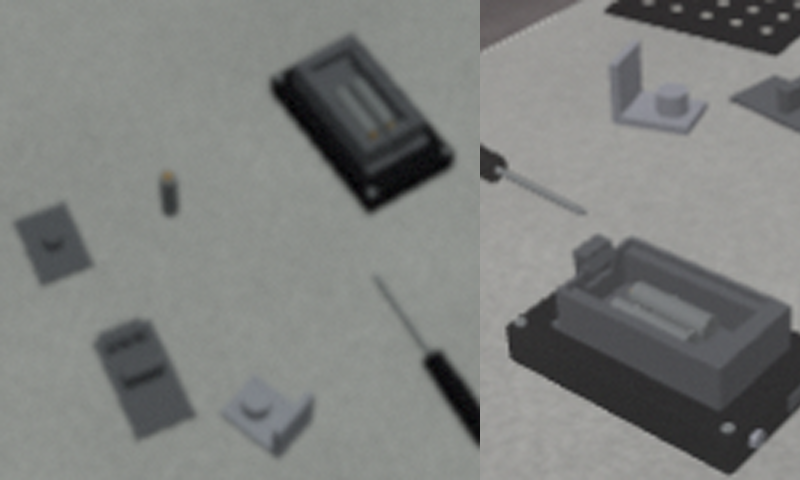

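The crop shows the cover at lower left, with its ribbed tongue end at crop (125,330) pointing toward the robot and a transverse rib at (145,375). The blank with its knob is above it. The case's latch is at its far end. Now I'll work out the pose and the first move.

```bash
cat >> h.py <<'E'
from scipy.spatial.transform import Rotation as Ro
def tool(s=None):
    s=s or robot.state(); q=s['ee_rot']; return np.array(s['ee_pos']),Ro.from_quat([q[1],q[2],q[3],q[0]]).as_matrix()
def go(target,yaw=None):
    """print total shift in units, along present tool axes, and spin units; yaw = heading of tool x"""
    p,R=tool(); d=R.T@(np.array(target)-p); now=np.arctan2(R[1,0],R[0,0])
    print("units xyz",(d/0.05).round(3),"yaw now",np.degrees(now).round(2), "tilt",(R[:,2]).round(4))
    if yaw is not None: print("spin units(+ lowers heading)",np.round(-((yaw-np.degrees(now)+180)%360-180)/4,2))
E
python3 - <<'E'
from h import *
c=get_calibration("scene")
a=ray(c,[[261.7,249.3],[275,280.7]],0.005);d=a[1]-a[0];print(a,np.degrees(np.arctan2(d[1],d[0])))
b=ray(c,[[220+313/3,140+53/3],[220+397/3,140+158/3]],0.063);d=b[1]-b[0];print(b,np.degrees(np.arctan2(d[1],d[0])))
go([0.6,-0.207,0.25])
E
```

```text
[[ 0.57665986 -0.19520101  0.005     ]
 [ 0.68062068 -0.21488403  0.005     ]] -10.720974849864005
[[0.44069064 0.11640861 0.063     ]
 [0.59243349 0.11124069 0.063     ]] -1.9505749942797834
units xyz [10.324 -3.11   0.058] yaw now 16.55 tilt [-3.0e-04  1.1e-03 -1.0e+00]
```

Emit:
{"op": "carry_out", "data": {"motion": [{"x": 0.8, "y": -0.24}, {"x": 0.8, "y": -0.24}, {"x": 0.8, "y": -0.24}, {"x": 0.8, "y": -0.24}, {"x": 0.8, "y": -0.24}, {"x": 0.8, "y": -0.24}, {"x": 0.8, "y": -0.24}, {"x": 0.8, "y": -0.24}]}}

```text
invalid input
```

Emit:
{"op": "carry_out", "data": {"motion": [{"x": 0.8, "y": -0.24}, {"x": 0.8, "y": -0.24}, {"x": 0.8, "y": -0.24}, {"x": 0.8, "y": -0.24}, {"x": 0.7, "y": -0.2}, {"spin": 1}, {"spin": 1}, {"spin": 1}]}}

```text
invalid input
```

Emit:
{"op": "carry_out", "data": {"motion": [{"spin": 1}, {"spin": 1}, {"spin": 1}, {"spin": 1}, {"z": 0}]}}

```text
invalid input
```

```bash
python3 - <<'E'
from h import *
go([0.6,-0.207,0.25],-11)
c=get_calibration("wrist");im=get_image("wrist");cv2.imwrite("pics/w1.png",im[:,:,::-1])
import pickle;pickle.dump(c,open("w1.pkl","wb"))
print(robot.state()['clock'])
E
```

```text
units xyz [10.324 -3.11   0.058] yaw now 16.55 tilt [-3.0e-04  1.1e-03 -1.0e+00]
spin units(+ lowers heading) 6.89
0.2
```

View pics/w1.png

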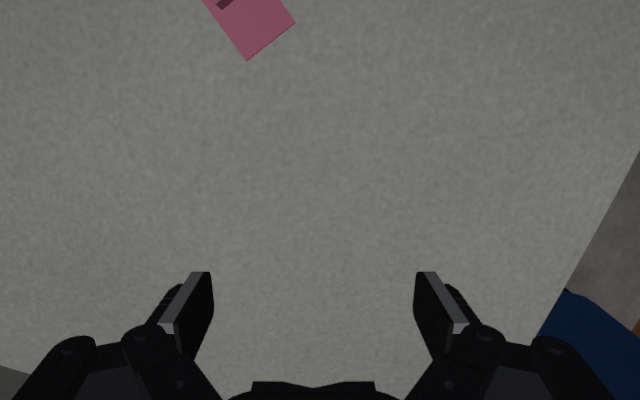

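The wrist picture shows only the pink lookalike at (250,20), because the moves were refused. I'll give every row all four keys.

Emit:
{"op": "carry_out", "data": {"motion": [{"x": 0.8, "y": -0.24, "z": 0, "spin": 0}, {"x": 0.8, "y": -0.24, "z": 0, "spin": 0}, {"x": 0.8, "y": -0.24, "z": 0, "spin": 0}, {"x": 0.8, "y": -0.24, "z": 0, "spin": 0}, {"x": 0.8, "y": -0.24, "z": 0, "spin": 0}, {"x": 0.8, "y": -0.24, "z": 0, "spin": 0}, {"x": 0.8, "y": -0.24, "z": 0, "spin": 0}, {"x": 0.8, "y": -0.24, "z": 0, "spin": 0}]}}

```text
clock: 1.0
ee_pos: [0.4302, -0.3189, 0.2532]
ee_rot: [0.0, 0.99, 0.144, -0.0]
force: [0.4, -1.2, 0.2]
finger_gap: 0.0856
grasp_force: 0.0
```

Emit:
{"op": "carry_out", "data": {"motion": [{"x": 0.8, "y": -0.24, "z": 0, "spin": 0}, {"x": 0.8, "y": -0.24, "z": 0, "spin": 0}, {"x": 0.8, "y": -0.24, "z": 0, "spin": 0}, {"x": 0.8, "y": -0.24, "z": 0, "spin": 0}, {"x": 0.7, "y": -0.2, "z": 0, "spin": 0}, {"x": 0, "y": 0, "z": 0, "spin": 1}, {"x": 0, "y": 0, "z": 0, "spin": 1}, {"x": 0, "y": 0, "z": 0, "spin": 1}]}}

```text
clock: 1.8
ee_pos: [0.5996, -0.2086, 0.2526]
ee_rot: [-0.0, 0.999, 0.039, -0.0]
force: [-0.3, 0.0, -0.8]
finger_gap: 0.0851
grasp_force: 0.0
```

Emit:
{"op": "carry_out", "data": {"motion": [{"x": 0, "y": 0, "z": 0, "spin": 1}, {"x": 0, "y": 0, "z": 0, "spin": 1}, {"x": 0, "y": 0, "z": 0, "spin": 1}, {"x": 0, "y": 0, "z": 0, "spin": 1}, {"x": 0, "y": 0, "z": 0, "spin": 0}]}}

```text
clock: 2.3
ee_pos: [0.5993, -0.209, 0.253]
ee_rot: [-0.0, 0.995, -0.1, -0.0]
force: [0.3, -0.1, 0.5]
finger_gap: 0.0855
grasp_force: 0.0
```

```bash
python3 - <<'E'
from h import *
go([0.6,-0.207,0.25],-11)
c=get_calibration("wrist");im=get_image("wrist");cv2.imwrite("pics/w2.png",im[:,:,::-1])
import pickle;pickle.dump(c,open("w2.pkl","wb"))
print(robot.state()['clock'])
E
```

```text
units xyz [ 0.006 -0.042  0.059] yaw now -11.49 tilt [-5.e-04  1.e-04 -1.e+00]
spin units(+ lowers heading) -0.12
2.35
```

View pics/w2.png

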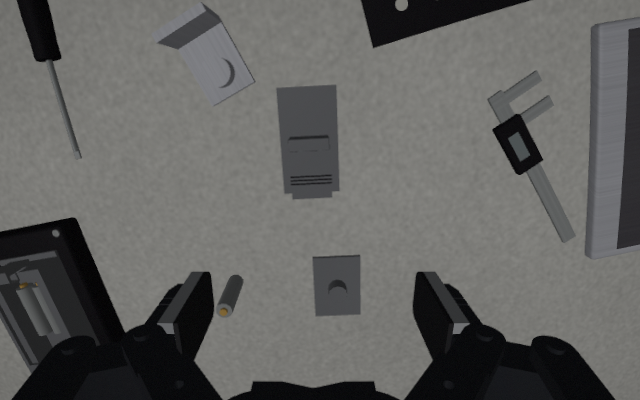

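The picture shows the cover plate with corners near (277,88), (336,85), (339,191) and (284,193), the tongue at (312,196) and the rib at (309,143). The blank is at (337,285) and the case at (40,300).

```bash
python3 - <<'E'
from h import *
import pickle
c=pickle.load(open("w2.pkl","rb"));im=cv2.imread("pics/w2.png");g=cv2.cvtColor(im,cv2.COLOR_BGR2GRAY)
g=cv2.undistort(g,K(c),c['dist_coeffs']);c=dict(c,dist_coeffs=np.zeros(5))
m=((g<100)*255).astype(np.uint8);m=cv2.morphologyEx(m,cv2.MORPH_CLOSE,np.ones((5,5)))
n,l,st,ce=cv2.connectedComponentsWithStats(m);k=l[143,309]
cn=cv2.findContours((l==k).astype(np.uint8),0,2)[0][0]
pl=ray(c,cn.reshape(-1,2),0.007)
r=cv2.minAreaRect((pl[:,:2]*1000).astype(np.float32));print(st[k],r)
b=cv2.boxPoints(r);print(b)
print(g[143,300:304],g[130,250])
# tongue rows
for y in range(186,202): print(y,np.where(l[y,250:380]==k)[0][[0,-1]]+250 if (l[y,250:380]==k).any() else None,end=' ')
go([0.62,-0.207,0.1],-11)
E
```

```text
[ 276   84   64  116 6441] ((626.5501098632812, -209.662109375), (59.822898864746094, 116.90211486816406), 81.41445922851562)
[[ 564.2887  -230.51247]
 [ 679.88086 -247.96428]
 [ 688.8115  -188.81175]
 [ 573.21936 -171.35994]]
[76 75 77 76] 125
186 [284 338] 187 [284 338] 188 [284 339] 189 [284 339] 190 [284 339] 191 [284 332] 192 [284 331] 193 [285 331] 194 [292 331] 195 [292 331] 196 [292 331] 197 [292 329] 198 [292 313] 199 [293 293] 200 None 201 None units xyz [ 0.4   -0.119  3.059] yaw now -11.37 tilt [-5.e-04  2.e-04 -1.e+00]
spin units(+ lowers heading) -0.09
```

```bash
python3 - <<'E'
from h import *
go([0.6305,-0.2103,0.043],-8.6)
E
```

```text
units xyz [ 0.619 -0.096  4.199] yaw now -11.37 tilt [-5.e-04  2.e-04 -1.e+00]
spin units(+ lowers heading) -0.69
```

Emit:
{"op": "carry_out", "data": {"hand": 0.7, "motion": [{"x": 0.62, "y": -0.1, "z": 0, "spin": 0}, {"x": 0, "y": 0, "z": 0.8, "spin": -0.69}, {"x": 0, "y": 0, "z": 0.8, "spin": 0}, {"x": 0, "y": 0, "z": 0.8, "spin": 0}, {"x": 0, "y": 0, "z": 0.6, "spin": 0}, {"x": 0, "y": 0, "z": 0, "spin": 0}]}}

```text
clock: 2.95
ee_pos: [0.6281, -0.2092, 0.0971]
ee_rot: [-0.002, 0.997, -0.075, -0.005]
force: [0.7, 0.4, -1.4]
finger_gap: 0.0599
grasp_force: 0.0
```

```bash
python3 - <<'E'
from h import *
go([0.6305,-0.2103,0.043],-8.6)
c=get_calibration("wrist");im=get_image("wrist");cv2.imwrite("pics/w3.png",im[:,:,::-1]);s=get_image("side")
O=np.array([.6305,-.2103,0]);R=Ro.from_euler('z',-8.6,degrees=True).as_matrix()
P=np.array([[-6,-20,31],[-6,20,31],[6,20,31],[6,-20,31],[-55,-30,7],[-55,30,7],[55,30,7],[55,-30,7],[-63,0,3]])/1000@R.T+O
for p in proj(c,P): cv2.circle(im,tuple(int(v) for v in p.round()),2,(255,0,0),-1)
cv2.imwrite("pics/w3.png",im[:,:,::-1])
E
```

```text
units xyz [0.063 0.017 1.081] yaw now -8.6 tilt [-0.0099  0.0038 -0.9999]
spin units(+ lowers heading) -0.0
```

View pics/w3.png

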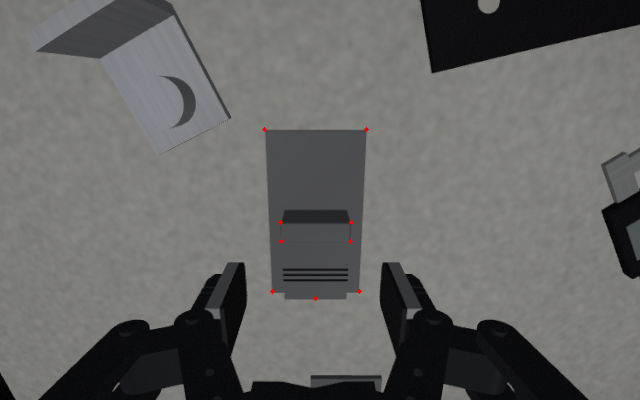

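The predicted corners lie on the cover (plate front edge near row 292, rib top rows 222–242), so the pose is good. Now I descend and grip.

Emit:
{"op": "carry_out", "data": {"motion": [{"x": 0.06, "y": 0.02, "z": 0.6, "spin": 0}, {"x": 0, "y": 0, "z": 0.48, "spin": 0}, {"x": 0, "y": 0, "z": 0, "spin": 0}, {"x": 0, "y": 0, "z": 0, "spin": 0}]}}

```text
clock: 3.45
ee_pos: [0.6346, -0.2121, 0.052]
ee_rot: [0.001, 0.997, -0.076, 0.002]
force: [-0.6, -0.3, 0.7]
finger_gap: 0.0595
grasp_force: 0.0
```

Emit:
{"op": "carry_out", "data": {"hand": 0, "motion": [{"x": 0, "y": 0, "z": 0, "spin": 0}, {"x": 0, "y": 0, "z": 0, "spin": 0}, {"x": 0, "y": 0, "z": 0, "spin": 0}, {"x": 0, "y": 0, "z": 0, "spin": 0}, {"x": 0, "y": 0, "z": 0, "spin": 0}, {"x": 0, "y": 0, "z": 0, "spin": 0}]}}

```text
clock: 4.05
ee_pos: [0.6353, -0.2122, 0.0531]
ee_rot: [0.001, 0.997, -0.076, 0.003]
force: [0.7, 0.3, 6.6]
finger_gap: 0.0003
grasp_force: 3.7
```

```bash
python3 - <<'E'
from h import *
go([0.6305,-0.2103,0.20],-8.6)
E
```

```text
units xyz [-0.083 -0.02  -2.939] yaw now -8.68 tilt [ 0.0057 -0.0021 -1.    ]
spin units(+ lowers heading) -0.02
```

Emit:
{"op": "carry_out", "data": {"hand": 0.7, "motion": [{"x": 0, "y": 0, "z": -0.1, "spin": 0}, {"x": 0, "y": 0, "z": 0, "spin": 0}, {"x": 0, "y": 0, "z": 0, "spin": 0}, {"x": -0.08, "y": -0.02, "z": 0, "spin": 0}, {"x": 0, "y": 0, "z": 0.1, "spin": 0}, {"x": 0, "y": 0, "z": 0.18, "spin": 0}, {"x": 0, "y": 0, "z": 0, "spin": 0}, {"x": 0, "y": 0, "z": 0, "spin": 0}]}}

```text
clock: 4.85
ee_pos: [0.6294, -0.2099, 0.0394]
ee_rot: [-0.0, 0.997, -0.076, -0.001]
force: [-0.2, 0.9, -0.6]
finger_gap: 0.0599
grasp_force: 0.0
```

```bash
python3 - <<'E'
from h import *
go([0.6305,-0.2103,0.043],-8.6)
c=get_calibration("wrist");im=get_image("wrist")
O=np.array([.6305,-.2103,0]);R=Ro.from_euler('z',-8.6,degrees=True).as_matrix()
P=np.array([[-6,-20,31],[-6,20,31],[6,20,31],[6,-20,31],[-55,-30,7],[-55,30,7],[55,30,7],[55,-30,7],[-63,0,3]])/1000@R.T+O
for p in proj(c,P): cv2.circle(im,tuple(int(v) for v in p.round()),2,(255,0,0),-1)
cv2.imwrite("pics/w4.png",im[:,:,::-1])
E
```

```text
units xyz [ 0.022  0.004 -0.071] yaw now -8.69 tilt [-1.3e-03  4.0e-04 -1.0e+00]
spin units(+ lowers heading) -0.02
```

View pics/w4.png

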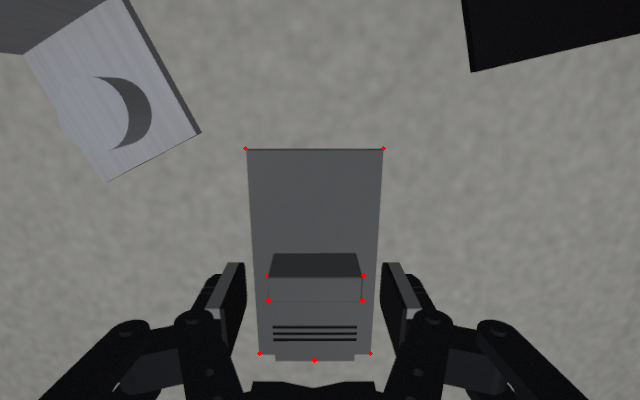

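The cover hasn't moved, the rib sits between the pads at (315,288), and the markers match. I raise slightly for a shallow grip, which makes pivoting easier, and close.

Emit:
{"op": "carry_out", "data": {"hand": 0, "motion": [{"x": 0.02, "y": 0, "z": -0.06, "spin": 0}, {"x": 0, "y": 0, "z": 0, "spin": 0}, {"x": 0, "y": 0, "z": 0, "spin": 0}, {"x": 0, "y": 0, "z": 0, "spin": 0}, {"x": 0, "y": 0, "z": 0, "spin": 0}]}}

```text
clock: 5.4
ee_pos: [0.6314, -0.2105, 0.0447]
ee_rot: [0.0, 0.997, -0.076, 0.001]
force: [-0.3, -0.5, 3.9]
finger_gap: 0.0374
grasp_force: 60.6
```

Emit:
{"op": "carry_out", "data": {"motion": [{"x": 0, "y": 0, "z": -0.2, "spin": 0}, {"x": 0, "y": 0, "z": -0.8, "spin": 0}, {"x": 0, "y": 0, "z": -0.8, "spin": 0}, {"x": 0, "y": 0, "z": -0.8, "spin": 0}, {"x": 0, "y": 0, "z": -0.8, "spin": 0}, {"x": 0, "y": 0, "z": -0.2, "spin": 0}, {"x": 0, "y": 0, "z": 0, "spin": 0}]}}

```text
clock: 6.1
ee_pos: [0.6312, -0.2105, 0.2255]
ee_rot: [0.001, 0.997, -0.076, 0.002]
force: [-0.7, -0.5, -1.3]
finger_gap: 0.0375
grasp_force: 60.5
```

```bash
python3 - <<'E'
from h import *
c=get_calibration("side");print("case from side",proj(c,[[.52,.115,.06]]))
s=robot.state();print(s['finger_gap'],s['force'])
go([0.47,0.11,0.22],-2)
E
```

```text
case from side [[286.09549007 238.03465749]]
0.03750974543373631 [-0.6819106  -0.51874505 -1.33953615]
units xyz [-4.157 -5.848  0.089] yaw now -8.7 tilt [ 0.0036 -0.0016 -1.    ]
spin units(+ lowers heading) -1.67
```

Emit:
{"op": "carry_out", "data": {"motion": [{"x": -0.75, "y": -0.6, "z": -0.2, "spin": -0.83}, {"x": -0.75, "y": -0.6, "z": -0.2, "spin": -0.83}, {"x": -0.75, "y": -0.6, "z": -0.2, "spin": 0}, {"x": -0.75, "y": -0.6, "z": 0, "spin": 0}, {"x": 0, "y": -0.6, "z": 0, "spin": 0}, {"x": 0, "y": 0, "z": 0, "spin": 0}, {"x": 0, "y": 0, "z": 0, "spin": 0}]}}

```text
clock: 6.8
ee_pos: [0.4915, -0.0486, 0.2514]
ee_rot: [-0.0, 1.0, -0.017, -0.001]
force: [0.7, 0.2, -0.8]
finger_gap: 0.0374
grasp_force: 60.6
```

```bash
python3 - <<'E'
from h import *
go([0.47,0.11,0.22],-2)
c=get_calibration("wrist");im=get_image("wrist");cv2.imwrite("pics/w5.png",im[:,:,::-1])
import pickle;pickle.dump(c,open("w5.pkl","wb"));print(robot.state()['ee_pos'])
E
```

```text
units xyz [-0.538 -3.156  0.629] yaw now -1.98 tilt [-3.e-03  1.e-04 -1.e+00]
spin units(+ lowers heading) 0.0
[ 0.49176245 -0.04924309  0.25164616]
```

View pics/w5.png

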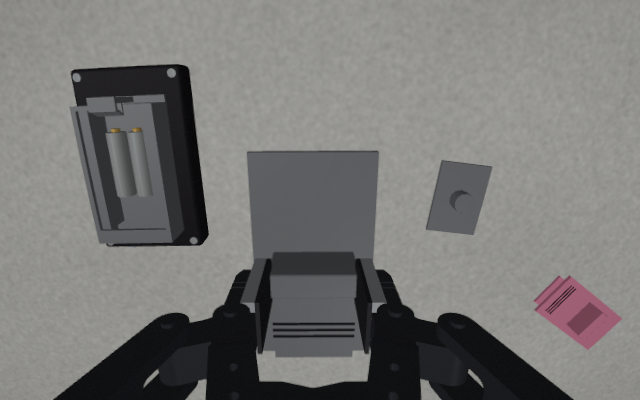

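The view shows the held cover in the centre and the case at upper left. Its screws are at (76,77), (171,73) and (194,240), the tray's near bar is about rows 229–243, and the latch is at (103,104). I'll measure the edges numerically.

```bash
python3 - <<'E'
from h import *
import pickle
c=pickle.load(open("w5.pkl","rb"));g=cv2.cvtColor(cv2.imread("pics/w5.png"),cv2.COLOR_BGR2GRAY)
def blob(x,y):
    w=g[y-7:y+8,x-7:x+8].astype(float);w=np.where(w>90,w,0);yy,xx=np.mgrid[-7:8,-7:8];return [x+(w*xx).sum()/w.sum(),y+(w*yy).sum()/w.sum()]
s=np.array([blob(76,77),blob(171,73),blob(194,240)]);P=ray(c,s,0.03);print(s.round(1),P.round(4))
d=P[1]-P[2];print("yaw right",np.degrees(np.arctan2(d[1],d[0])));d=P[0]-P[1];print("yaw rear",np.degrees(np.arctan2(d[1],d[0]))-90, "ctr",(P[0]+P[2])/2)
for x in(115,130,150): print(x,list(zip(range(220,252),g[220:252,x])))
for y in(140,200): print(y,list(zip(range(66,112),g[y,66:112])));print(list(zip(range(155,190),g[y,155:190])))
print(list(zip(range(85,115),g[85:115,150])))
E
```

```text
[[ 73.4  77.4]
 [171.   72.4]
 [193.8 243.4]] [[0.5944 0.1748 0.03  ]
 [0.5931 0.0796 0.03  ]
 [0.4208 0.0818 0.03  ]]
yaw right -0.7181963910146504
yaw rear -0.7411627358731323 ctr [0.50760306 0.12828649 0.03      ]
115 [(220, np.uint8(49)), (221, np.uint8(47)), (222, np.uint8(49)), (223, np.uint8(48)), (224, np.uint8(48)), (225, np.uint8(48)), (226, np.uint8(49)), (227, np.uint8(48)), (228, np.uint8(48)), (229, np.uint8(51)), (230, np.uint8(76)), (231, np.uint8(94)), (232, np.uint8(94)), (233, np.uint8(95)), (234, np.uint8(95)), (235, np.uint8(94)), (236, np.uint8(94)), (237, np.uint8(94)), (238, np.uint8(94)), (239, np.uint8(93)), (240, np.uint8(94)), (241, np.uint8(94)), (242, np.uint8(94)), (243, np.uint8(76)), (244, np.uint8(20)), (245, np.uint8(20)), (246, np.uint8(88)), (247, np.uint8(135)), (248, np.uint8(148)), (249, np.uint8(147)), (250, np.uint8(147)), (251, np.uint8(148))]
130 [(220, np.uint8(95)), (221, np.uint8(96)), (222, np.uint8(95)), (223, np.uint8(96)), (224, np.uint8(96)), (225, np.uint8(95)), (226, np.uint8(95)), (227, np.uint8(95)), (228, np.uint8(83)), (229, n
[... 4493 characters left out ...]
22)), (187, np.uint8(23)), (188, np.uint8(25)), (189, np.uint8(25))]
[(85, np.uint8(33)), (86, np.uint8(32)), (87, np.uint8(30)), (88, np.uint8(32)), (89, np.uint8(30)), (90, np.uint8(33)), (91, np.uint8(32)), (92, np.uint8(32)), (93, np.uint8(31)), (94, np.uint8(55)), (95, np.uint8(92)), (96, np.uint8(108)), (97, np.uint8(107)), (98, np.uint8(108)), (99, np.uint8(108)), (100, np.uint8(108)), (101, np.uint8(108)), (102, np.uint8(81)), (103, np.uint8(87)), (104, np.uint8(98)), (105, np.uint8(106)), (106, np.uint8(108)), (107, np.uint8(108)), (108, np.uint8(108)), (109, np.uint8(108)), (110, np.uint8(108)), (111, np.uint8(108)), (112, np.uint8(108)), (113, np.uint8(107)), (114, np.uint8(107))]
```

```bash
python3 - <<'E'
from h import *
import pickle
c=pickle.load(open("w5.pkl","rb"))
p={'bar':[115,229.8],'bar2':[130,229.7],'bar3':[150,228.8],'rear in':[150,102],'rear out':[150,94.3],'L in':[81,140],'L out':[76.2,140],'R out':[156.2,140],'L in2':[93.8,200],'Lout2':[89.3,200],'R out2':[165.5,200],'bar out':[130,242.8]}
P=ray(c,list(p.values()),.063);a=np.radians(-.73);C=np.array([.5076,.1283])
for k,v in zip(p,P): print(k,v[:2].round(4),"case-frame",(np.array([[np.cos(a),np.sin(a)],[-np.sin(a),np.cos(a)]])@(v[:2]-C)*1000).round(1))
E
```

```text
bar [0.4519 0.1444] case-frame [-55.9  15.4]
bar2 [0.4516 0.1294] case-frame [-56.    0.4]
bar3 [0.4519 0.1094] case-frame [-55.5 -19.6]
rear in [0.5681 0.0888] case-frame [ 61.  -38.7]
rear out [0.5744 0.0878] case-frame [ 67.3 -39.6]
L in [0.5389 0.158 ] case-frame [30.9 30.1]
L out [0.5391 0.1625] case-frame [31.1 34.6]
R out [0.5356 0.0887] case-frame [ 28.5 -39.2]
L in2 [0.4826 0.1587] case-frame [-25.4  30.1]
Lout2 [0.4828 0.1632] case-frame [-25.3  34.6]
R out2 [0.4801 0.0894] case-frame [-27.  -39.3]
bar out [0.4379 0.1322] case-frame [-69.7   3.1]
```

```bash
python3 - <<'E'
from h import *
import pickle
c=pickle.load(open("w5.pkl","rb"))
p,R=tool(); 
# cover pts in tool frame: x=cover x-0.9mm, y=-cover y, z down: 44.7-z
f=lambda x,y,z: p+R@np.array([x-.9,-y,44.7-z])/1000
print(proj(c,[f(55,30,7),f(55,-30,7),f(-55,30,7),f(-63,0,3),f(6,20,31),f(6,-20,31)]).round(1))
go([.5176,.1258,.15],-.73)
E
```

```text
[[248.9 150.1]
 [382.  150.2]
 [260.6 349.5]
 [314.8 356.1]
 [268.9 273.2]
 [362.1 273.3]]
units xyz [ 0.397 -3.517  2.031] yaw now -2.05 tilt [-0.0027 -0.     -1.    ]
spin units(+ lowers heading) -0.33
```

```bash
python3 - <<'E'
from h import *
g=cv2.cvtColor(cv2.imread("pics/w5.png"),cv2.COLOR_BGR2GRAY)
print(g[156,243:255],g[156,374:388]);print(g[146:158,300],g[146:158,350]);print(g[350:362,315])
E
```

```text
[153 153 153 139 101  96  96  96  97  96  96  96] [ 93  93  94  92 105 140 147 149 149 149 149 150 151 151]
[152 150 150 149 128  79  78  94  94  94  94  95] [153 152 150 150 121  69  81  92  93  93  94  93]
[ 95  94  94  94  94  94 105 134 151 150 148 146]
```

Emit:
{"op": "carry_out", "data": {"motion": [{"x": 0.08, "y": -0.7, "z": 0, "spin": -0.33}, {"x": 0.08, "y": -0.7, "z": 0, "spin": 0}, {"x": 0.08, "y": -0.7, "z": 0.4, "spin": 0}, {"x": 0.08, "y": -0.7, "z": 0.6, "spin": 0}, {"x": 0.08, "y": -0.7, "z": 0.6, "spin": 0}, {"x": 0, "y": 0, "z": 0.4, "spin": 0}, {"x": 0, "y": 0, "z": 0, "spin": 0}, {"x": 0, "y": 0, "z": 0, "spin": 0}]}}

```text
clock: 7.65
ee_pos: [0.5154, 0.1247, 0.1531]
ee_rot: [0.0, 1.0, -0.007, -0.001]
force: [0.7, 0.0, -0.9]
finger_gap: 0.0375
grasp_force: 60.8
```

```bash
python3 - <<'E'
from h import *
go([.5176,.1258,.1177],-.73)
c=get_calibration("wrist");im=get_image("wrist");cv2.imwrite("pics/w6.png",im[:,:,::-1])
im2=get_image("side");cv2.imwrite("pics/s6.png",im2[:,:,::-1])
import pickle;pickle.dump(c,open("w6.pkl","wb"));print(robot.state()['force'])
E
```

```text
units xyz [ 0.045 -0.022  0.707] yaw now -0.81 tilt [-1.1e-03 -6.0e-04 -1.0e+00]
spin units(+ lowers heading) -0.02
[ 0.38032699 -0.88777097 -1.16487741]
```

Emit:
{"op": "carry_out", "data": {"motion": [{"x": 0.04, "y": 0, "z": 0.2, "spin": 0.1}, {"x": 0, "y": 0, "z": 0.2, "spin": 0}, {"x": 0, "y": 0, "z": 0.2, "spin": 0}, {"x": 0, "y": 0, "z": 0, "spin": 0}, {"x": 0, "y": 0, "z": 0, "spin": 0}]}}

```text
clock: 8.25
ee_pos: [0.5168, 0.1256, 0.1228]
ee_rot: [0.0, 1.0, -0.01, -0.0]
force: [0.2, -0.1, -1.0]
finger_gap: 0.0375
grasp_force: 60.8
```

```bash
python3 - <<'E'
from h import *
go([.5176,.125,.1177],-1.2)
im=get_image("wrist");im2=get_image("side")
cv2.imwrite("pics/v7.png",np.hstack([cv2.resize(im2[190:310,220:350],(390,360),interpolation=cv2.INTER_CUBIC),cv2.resize(im[80:380,150:480],(396,360))])[:,:,::-1])
print(robot.state()['force'])
E
```

```text
units xyz [0.017 0.012 0.103] yaw now -1.13 tilt [-9.e-04 -2.e-04 -1.e+00]
spin units(+ lowers heading) 0.02
[-0.01502621  0.2841363  -0.61965804]
```

View pics/v7.png

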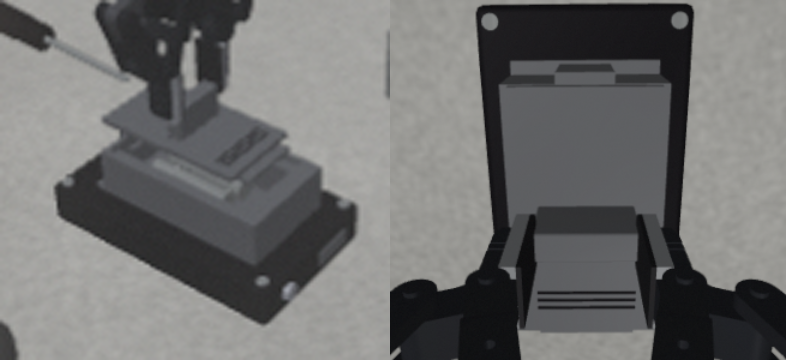

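The side view shows the cover level above the tray, with the bar slot uncovered at its near end. The wrist view shows the latch at (585,72) centred behind the plate's rear edge. Next I feel downward for the latch top.

Emit:
{"op": "carry_out", "data": {"motion": [{"x": 0, "y": 0, "z": 0.04, "spin": 0}, {"x": 0, "y": 0, "z": 0.04, "spin": 0}, {"x": 0, "y": 0, "z": 0, "spin": 0}, {"x": 0, "y": 0, "z": 0, "spin": 0}]}}

```text
clock: 8.75
ee_pos: [0.517, 0.1257, 0.1192]
ee_rot: [0.0, 1.0, -0.01, -0.0]
force: [1.2, 0.0, -1.6]
finger_gap: 0.0374
grasp_force: 60.8
```

Emit:
{"op": "carry_out", "data": {"motion": [{"x": 0, "y": 0, "z": 0.01, "spin": 0}, {"x": 0, "y": 0, "z": 0, "spin": 0}, {"x": 0, "y": 0, "z": 0, "spin": 0}]}}

```text
clock: 9.05
ee_pos: [0.517, 0.1257, 0.1188]
ee_rot: [0.0, 1.0, -0.01, 0.0]
force: [0.5, -0.2, -0.2]
finger_gap: 0.0377
grasp_force: 60.8
```

Emit:
{"op": "carry_out", "data": {"motion": [{"x": 0, "y": 0, "z": 0.015, "spin": 0}, {"x": 0, "y": 0, "z": 0, "spin": 0}, {"x": 0, "y": 0, "z": 0, "spin": 0}]}}

```text
clock: 9.35
ee_pos: [0.517, 0.1257, 0.118]
ee_rot: [0.0, 1.0, -0.01, -0.0]
force: [0.1, -0.2, -1.6]
finger_gap: 0.0373
grasp_force: 60.8
```

Emit:
{"op": "carry_out", "data": {"motion": [{"x": 0, "y": 0, "z": 0.01, "spin": 0}, {"x": 0, "y": 0, "z": 0, "spin": 0}, {"x": 0, "y": 0, "z": 0, "spin": 0}]}}

```text
clock: 9.65
ee_pos: [0.517, 0.1257, 0.1175]
ee_rot: [0.0, 1.0, -0.01, 0.0]
force: [0.1, 0.6, -2.5]
finger_gap: 0.0374
grasp_force: 60.8
```

Emit:
{"op": "carry_out", "data": {"motion": [{"x": 0, "y": 0, "z": 0.01, "spin": 0}, {"x": 0, "y": 0, "z": 0, "spin": 0}, {"x": 0, "y": 0, "z": 0, "spin": 0}]}}

```text
clock: 9.95
ee_pos: [0.517, 0.1257, 0.1171]
ee_rot: [0.0, 1.0, -0.01, 0.0]
force: [-0.2, 0.4, -0.7]
finger_gap: 0.0373
grasp_force: 60.8
```

Emit:
{"op": "carry_out", "data": {"motion": [{"x": 0, "y": 0, "z": 0.01, "spin": 0}, {"x": 0, "y": 0, "z": 0, "spin": 0}, {"x": 0, "y": 0, "z": 0, "spin": 0}]}}

```text
clock: 10.25
ee_pos: [0.517, 0.1257, 0.1166]
ee_rot: [0.0, 1.0, -0.01, -0.0]
force: [-0.8, -0.0, 0.4]
finger_gap: 0.0376
grasp_force: 60.9
```

Emit:
{"op": "carry_out", "data": {"motion": [{"x": 0, "y": 0, "z": 0.01, "spin": 0}, {"x": 0, "y": 0, "z": 0, "spin": 0}, {"x": 0, "y": 0, "z": 0, "spin": 0}]}}

```text
clock: 10.55
ee_pos: [0.517, 0.1257, 0.1161]
ee_rot: [0.0, 1.0, -0.01, -0.0]
force: [-2.2, 0.9, 2.2]
finger_gap: 0.0372
grasp_force: 61.0
```

Emit:
{"op": "carry_out", "data": {"motion": [{"x": 0, "y": 0, "z": 0.01, "spin": 0}, {"x": 0, "y": 0, "z": 0, "spin": 0}, {"x": 0, "y": 0, "z": 0, "spin": 0}]}}

```text
clock: 10.85
ee_pos: [0.517, 0.1257, 0.1156]
ee_rot: [0.0, 1.0, -0.01, 0.0]
force: [-1.7, -0.7, 2.3]
finger_gap: 0.0378
grasp_force: 61.1
```

Emit:
{"op": "carry_out", "data": {"motion": [{"x": 0, "y": 0, "z": 0.01, "spin": 0}, {"x": 0, "y": 0, "z": 0.01, "spin": 0}, {"x": 0, "y": 0, "z": 0, "spin": 0}, {"x": 0, "y": 0, "z": 0, "spin": 0}]}}

```text
clock: 11.25
ee_pos: [0.5171, 0.1257, 0.1146]
ee_rot: [0.0, 1.0, -0.01, 0.0]
force: [-1.8, 0.2, 2.5]
finger_gap: 0.0374
grasp_force: 61.2
```

```bash
python3 - <<'E'
from h import *
s=robot.state();print(s['force'],s['moment'])
im=get_image("wrist")
g=cv2.cvtColor(im,cv2.COLOR_RGB2GRAY);a=cv2.cvtColor(cv2.imread("pics/w6.png"),cv2.COLOR_BGR2GRAY)
# rear-edge row and tongue row of the plate now vs before
for n,q in(("w6",a),("now",g)): print(n,[list(q[140:160,x]) for x in(285,)],list(q[345:370,315]))
E
```

```text
[-1.81450055  0.1524739   2.4765445 ] [-0.01677871  0.21166012  0.00871905]
w6 [[np.uint8(93), np.uint8(92), np.uint8(92), np.uint8(92), np.uint8(93), np.uint8(93), np.uint8(92), np.uint8(93), np.uint8(93), np.uint8(93), np.uint8(82), np.uint8(60), np.uint8(78), np.uint8(93), np.uint8(93), np.uint8(93), np.uint8(92), np.uint8(93), np.uint8(93), np.uint8(93)]] [np.uint8(92), np.uint8(91), np.uint8(91), np.uint8(92), np.uint8(92), np.uint8(92), np.uint8(92), np.uint8(92), np.uint8(91), np.uint8(92), np.uint8(91), np.uint8(101), np.uint8(125), np.uint8(140), np.uint8(139), np.uint8(140), np.uint8(143), np.uint8(145), np.uint8(146), np.uint8(146), np.uint8(143), np.uint8(141), np.uint8(140), np.uint8(140), np.uint8(142)]
now [[np.uint8(98), np.uint8(96), np.uint8(95), np.uint8(98), np.uint8(86), np.uint8(68), np.uint8(65), np.uint8(65), np.uint8(62), np.uint8(56), np.uint8(60), np.uint8(84), np.uint8(97), np.uint8(97), np.uint8(97), np.uint8(97), np.uint8(97), np.uint8(98), np.uint8(97), np.uint8(98)]] [np.uint8(97), np.uint8(97), np.uint8(96), np.uint8(97), np.uint8(97), np.uint8(97), np.uint8(97), np.uint8(97), np.uint8(97), np.uint8(98), np.uint8(97), np.uint8(97), np.uint8(96), np.uint8(97), np.uint8(96), np.uint8(97), np.uint8(96), np.uint8(97), np.uint8(97), np.uint8(96), np.uint8(133), np.uint8(149), np.uint8(151), np.uint8(150), np.uint8(148)]
```

```bash
python3 - <<'E'
from h import *
im=get_image("wrist");cv2.imwrite("pics/w8.png",im[:,:,::-1])
for n in("w4","w5","w6","w8"):
    q=cv2.cvtColor(cv2.imread(f"pics/{n}.png"),cv2.COLOR_BGR2GRAY).astype(int)
    for x in(300,330):
        d=np.abs(np.diff(q[130:380,x]));print(n,x,[(130+i,q[130+i,x],q[131+i,x]) for i in np.where(d>9)[0]])
    for y in (160,200):
        d=np.abs(np.diff(q[y,230:400]));print(n,'row',y,[(230+i,) for i in np.where(d>9)[0]])
E
```

```text
w4 300 [(np.int64(147), np.int64(127), np.int64(101)), (np.int64(148), np.int64(101), np.int64(57)), (np.int64(149), np.int64(57), np.int64(70)), (np.int64(150), np.int64(70), np.int64(82)), (np.int64(252), np.int64(80), np.int64(56)), (np.int64(253), np.int64(56), np.int64(42)), (np.int64(276), np.int64(44), np.int64(58)), (np.int64(277), np.int64(58), np.int64(70)), (np.int64(278), np.int64(70), np.int64(80)), (np.int64(324), np.int64(79), np.int64(66)), (np.int64(325), np.int64(66), np.int64(35)), (np.int64(326), np.int64(35), np.int64(15)), (np.int64(327), np.int64(15), np.int64(48)), (np.int64(328), np.int64(48), np.int64(73)), (np.int64(331), np.int64(79), np.int64(52)), (np.int64(332), np.int64(52), np.int64(15)), (np.int64(333), np.int64(15), np.int64(28)), (np.int64(334), np.int64(28), np.int64(69)), (np.int64(337), np.int64(79), np.int64(45)), (np.int64(338), np.int64(45), np.int64(19)), (np.int64(340), np.int64(17), np.int64(74)), (np.int64(360), np.int64(85), np.int64(114)), (np.int64(361), np.int64(114), np.int64(129))]
w4 330 [(np.int64(147), np.int64(133), np.int64(105
[... 8794 characters left out ...]
4(61)), (np.int64(324), np.int64(61), np.int64(23)), (np.int64(325), np.int64(23), np.int64(62)), (np.int64(326), np.int64(62), np.int64(92)), (np.int64(328), np.int64(99), np.int64(79)), (np.int64(329), np.int64(79), np.int64(41)), (np.int64(330), np.int64(41), np.int64(24)), (np.int64(331), np.int64(24), np.int64(67)), (np.int64(332), np.int64(67), np.int64(93)), (np.int64(364), np.int64(97), np.int64(132)), (np.int64(365), np.int64(132), np.int64(145))]
w8 row 160 [(np.int64(236),), (np.int64(237),), (np.int64(238),), (np.int64(386),), (np.int64(387),)]
w8 row 200 [(np.int64(239),), (np.int64(240),), (np.int64(241),), (np.int64(383),), (np.int64(384),), (np.int64(385),), (np.int64(398),)]
```

The printed grip lines have moved up about 4 rows, so the cover is pivoting front-down in the grip at roughly 3.5 N. I keep pressing down gently.

Emit:
{"op": "carry_out", "data": {"motion": [{"x": 0, "y": 0, "z": 0.015, "spin": 0}, {"x": 0, "y": 0, "z": 0.015, "spin": 0}, {"x": 0, "y": 0, "z": 0.015, "spin": 0}, {"x": 0, "y": 0, "z": 0, "spin": 0}, {"x": 0, "y": 0, "z": 0, "spin": 0}]}}

```text
clock: 11.85
ee_pos: [0.5171, 0.1257, 0.1125]
ee_rot: [-0.0, 1.0, -0.01, 0.0]
force: [-2.4, -0.2, 4.6]
finger_gap: 0.0373
grasp_force: 61.4
```

```bash
cat >> h.py <<'E'
from scipy.optimize import least_squares
def lines(im,cols=range(296,338,4)):
    """rows of the first and last grip line, mean over columns"""
    g=cv2.cvtColor(im,cv2.COLOR_RGB2GRAY).astype(float);o=[]
    for x in cols:
        w=np.clip(75-g[295:345,x],0,None);r=np.arange(295,345)
        i=np.where(w>20)[0]
        if len(i): a,b=i[0],i[-1];o.append([np.average(r[max(a-2,0):a+3],weights=w[max(a-2,0):a+3]),np.average(r[b-2:b+3],weights=w[b-2:b+3])])
    return np.median(o,axis=0)
E
python3 - <<'E'
from h import *
import pickle
for n in("w5","w6","w8"): print(n,lines(cv2.imread(f"pics/{n}.png")))
p,R=tool();c=get_calibration("wrist");im=get_image("wrist");cv2.imwrite("pics/w9.png",im[:,:,::-1]);L=lines(im);print(L)
def rows(v,x0,x1):
    th,=v[:1];o=[]
    for x in(x0,x1):
        dx,dz=x,7-28;X=dx*np.cos(th)-dz*np.sin(th);Z=dx*np.sin(th)+dz*np.cos(th)+28
        o.append(proj(c,[p+R@np.array([X-.9,0,44.7-Z])/1000])[0,1])
    return np.array(o)
b=least_squares(lambda u:rows([0],*u)-lines(cv2.imread("pics/w6.png")),[-35,-45]).x;print("line x",b)
for l in(lines(cv2.imread("pics/w8.png")),L): print("tilt",np.degrees(least_squares(lambda v:rows(v,*b)-l,[.05]).x))
g=cv2.cvtColor(im,cv2.COLOR_RGB2GRAY).astype(int)
for x in(300,330): d=np.diff(g[330:385,x]);print([(330+i,g[330+i,x],g[331+i,x]) for i in np.where(abs(d)>9)[0]])
print(ray(get_calibration("wrist"),[[315,365]],.063), robot.state()['force'],robot.state()['moment'],p)
E
```

```text
w5 [323.45544554 335.6039604 ]
w6 [323.47619048 335.60747664]
w8 [319.21649485 330.84883721]
[315.99009901 327.31764706]
line x [-37.50846139 -45.41810653]
tilt [3.1636918]
tilt [5.51839871]
[(np.int64(345), np.int64(95), np.int64(63)), (np.int64(346), np.int64(63), np.int64(51)), (np.int64(349), np.int64(57), np.int64(96)), (np.int64(367), np.int64(97), np.int64(138)), (np.int64(368), np.int64(138), np.int64(148)), (np.int64(383), np.int64(148), np.int64(136))]
[(np.int64(345), np.int64(97), np.int64(52)), (np.int64(349), np.int64(58), np.int64(98)), (np.int64(366), np.int64(97), np.int64(107)), (np.int64(367), np.int64(107), np.int64(139)), (np.int64(382), np.int64(154), np.int64(143)), (np.int64(383), np.int64(143), np.int64(100))]
[[0.43974466 0.12654726 0.063     ]] [-2.63878895  0.54725141  4.73439312] [-0.00163671  0.11935136  0.01989706] [0.51711967 0.12573089 0.11247111]
```

Emit:
{"op": "carry_out", "data": {"motion": [{"x": 0, "y": 0, "z": 0.015, "spin": 0}, {"x": 0, "y": 0, "z": 0.015, "spin": 0}, {"x": 0, "y": 0, "z": 0.015, "spin": 0}, {"x": 0, "y": 0, "z": 0, "spin": 0}, {"x": 0, "y": 0, "z": 0, "spin": 0}]}}

```text
clock: 12.4
ee_pos: [0.5173, 0.1257, 0.1104]
ee_rot: [-0.0, 1.0, -0.01, 0.0]
force: [-1.8, 0.2, 5.4]
finger_gap: 0.0375
grasp_force: 61.5
```

```bash
cat >> h.py <<'E'
def look(name):
    s=robot.state();p,R=tool(s);c=get_calibration("wrist");im=get_image("wrist");cv2.imwrite(f"pics/{name}.png",im[:,:,::-1]);L=lines(im)
    def rows(th):
        o=[]
        for x in(-37.5,-45.4):
            dx,dz=x,7-28;X=dx*np.cos(th)-dz*np.sin(th);Z=dx*np.sin(th)+dz*np.cos(th)+28
            o.append(proj(c,[p+R@np.array([X-.9,0,44.7-Z])/1000])[0,1])
        return np.array(o)
    th=least_squares(lambda v:rows(v[0])-L,[.05]).x[0]
    f=lambda x,z:(p+R@np.array([x*np.cos(th)-(z-28)*np.sin(th)-.9,0,44.7-28-(x*np.sin(th)+(z-28)*np.cos(th))])/1000)[[0,2]].round(4)
    print("tilt",np.degrees(th).round(2),"tongue tip",f(-63,1.5),"front low",f(-55,3),"rear low",f(55,3),"fit err",(rows(th)-L).round(1))
    g=cv2.cvtColor(im,cv2.COLOR_RGB2GRAY).astype(int)
    e=[i for i in range(338,385) if abs(g[i+1,304]-g[i,304])>12]
    print([(i,ray(c,[[304,i+.5]],.063)[0,0].round(4)) for i in e]);print("F",s['force'].round(1),"M",s['moment'].round(2),"p",p.round(4),"t",s['clock'])
E
python3 -c "from h import *;look('w10')"
```

```text
tilt 0.59 tongue tip [0.4537 0.0665] front low [0.4617 0.0681] rear low [0.5716 0.0694] fit err [ 9.5 -8.4]
[(341, np.float64(0.4593)), (351, np.float64(0.452)), (352, np.float64(0.4513)), (370, np.float64(0.4378)), (384, np.float64(0.4268))]
F [-1.8  0.2  5.4] M [-0.03  0.08 -0.01] p [0.5173 0.1257 0.1104] t 12.4
```

```bash
sed -i 's/295:345/295:334/; s/arange(295,345)/arange(295,334)/' h.py; python3 -c "from h import *;look('w11')"
```

```text
tilt 7.59 tongue tip [0.4575 0.0591] front low [0.4653 0.0617] rear low [0.5743 0.0763] fit err [-0.  0.]
[(341, np.float64(0.4593)), (351, np.float64(0.452)), (352, np.float64(0.4513)), (369, np.float64(0.4385)), (370, np.float64(0.4378)), (384, np.float64(0.4268))]
F [-2.5 -0.3  6.8] M [ 0.01  0.11 -0.02] p [0.5173 0.1257 0.1105] t 12.45
```

Emit:
{"op": "carry_out", "data": {"motion": [{"x": 0, "y": 0, "z": 0.015, "spin": 0}, {"x": 0, "y": 0, "z": 0.015, "spin": 0}, {"x": 0, "y": 0, "z": 0, "spin": 0}, {"x": 0, "y": 0, "z": 0, "spin": 0}]}}

```text
clock: 12.9
ee_pos: [0.5175, 0.1257, 0.1093]
ee_rot: [-0.0, 1.0, -0.01, 0.001]
force: [-2.4, 0.1, 7.0]
finger_gap: 0.0375
grasp_force: 61.7
```

```bash
python3 -c "from h import *;look('w12')"
```

```text
tilt 8.91 tongue tip [0.4585 0.0565] front low [0.4662 0.0593] rear low [0.5748 0.0765] fit err [ 0. -0.]
[(338, np.float64(0.4626)), (339, np.float64(0.4619)), (353, np.float64(0.4519)), (354, np.float64(0.4511)), (371, np.float64(0.4384)), (372, np.float64(0.4376)), (384, np.float64(0.4283))]
F [-2.4  0.1  7. ] M [-0.03  0.04 -0.02] p [0.5175 0.1257 0.1093] t 12.9
```

Emit:
{"op": "carry_out", "data": {"motion": [{"x": -0.04, "y": 0, "z": 0, "spin": 0}, {"x": -0.04, "y": 0, "z": 0, "spin": 0}, {"x": -0.04, "y": 0, "z": 0, "spin": 0}, {"x": 0, "y": 0, "z": 0, "spin": 0}, {"x": 0, "y": 0, "z": 0, "spin": 0}]}}

```text
clock: 13.45
ee_pos: [0.5118, 0.1258, 0.1091]
ee_rot: [-0.0, 1.0, -0.01, 0.001]
force: [1.5, -0.8, 5.4]
finger_gap: 0.0375
grasp_force: 61.4
```

```bash
python3 -c "from h import *;look('w13')"
```

```text
tilt 8.85 tongue tip [0.4529 0.0564] front low [0.4606 0.0591] rear low [0.5692 0.0764] fit err [ 0.1 -0.1]
[(338, np.float64(0.4571)), (339, np.float64(0.4564)), (346, np.float64(0.4515)), (364, np.float64(0.4383)), (365, np.float64(0.4376)), (384, np.float64(0.4229))]
F [ 1.5 -0.8  5.4] M [ 0.   -0.89 -0.02] p [0.5118 0.1258 0.1091] t 13.45
```

Emit:
{"op": "carry_out", "data": {"motion": [{"x": -0.03, "y": 0, "z": 0, "spin": 0}, {"x": -0.03, "y": 0, "z": 0, "spin": 0}, {"x": -0.03, "y": 0, "z": 0, "spin": 0}, {"x": 0, "y": 0, "z": 0, "spin": 0}, {"x": 0, "y": 0, "z": 0, "spin": 0}]}}

```text
clock: 14.0
ee_pos: [0.5066, 0.1259, 0.1086]
ee_rot: [0.0, 1.0, -0.01, 0.0]
force: [1.9, -0.0, 5.6]
finger_gap: 0.0377
grasp_force: 61.4
```

```bash
python3 -c "from h import *;look('w14')"
```

```text
tilt 8.51 tongue tip [0.4473 0.0564] front low [0.455  0.0591] rear low [0.5638 0.0754] fit err [ 0.1 -0.1]
[(338, np.float64(0.4521)), (339, np.float64(0.4514)), (357, np.float64(0.4384)), (358, np.float64(0.4377)), (384, np.float64(0.4178))]
F [ 1.9 -0.   5.6] M [-0.03 -0.68  0.01] p [0.5066 0.1259 0.1086] t 14.0
```

Emit:
{"op": "carry_out", "data": {"motion": [{"x": -0.03, "y": 0, "z": 0, "spin": 0}, {"x": 0, "y": 0, "z": 0, "spin": 0}, {"x": 0, "y": 0, "z": 0, "spin": 0}]}}

```text
clock: 14.35
ee_pos: [0.505, 0.1258, 0.1075]
ee_rot: [0.0, 1.0, -0.01, -0.0]
force: [6.6, 0.3, -2.0]
finger_gap: 0.0374
grasp_force: 61.7
```

Emit:
{"op": "carry_out", "data": {"motion": [{"x": -0.015, "y": 0, "z": 0, "spin": 0}, {"x": 0, "y": 0, "z": 0, "spin": 0}, {"x": 0, "y": 0, "z": 0, "spin": 0}]}}

```text
clock: 14.65
ee_pos: [0.5047, 0.1259, 0.1079]
ee_rot: [0.0, 1.0, -0.01, 0.001]
force: [8.1, -0.2, -1.3]
finger_gap: 0.0377
grasp_force: 61.7
```

```bash
python3 -c "from h import *;look('w15')"
```

```text
tilt 6.56 tongue tip [0.4443 0.0575] front low [0.4521 0.06  ] rear low [0.5614 0.0727] fit err [ 0. -0.]
[(356, np.float64(0.4381)), (357, np.float64(0.4374)), (384, np.float64(0.4169))]
F [ 8.1 -0.2 -1.3] M [ 0.09 -1.69 -0.01] p [0.5047 0.1259 0.1079] t 14.65
```

The tongue is hooked about 7 mm under the bar and the plate is against it (Fx 8 N, tilt 6.6°). Now I swing the rear down, easing +x to follow the arc.

Emit:
{"op": "carry_out", "data": {"motion": [{"x": 0.008, "y": 0, "z": 0.014, "spin": 0}, {"x": 0.008, "y": 0, "z": 0.014, "spin": 0}, {"x": 0.006, "y": 0, "z": 0.014, "spin": 0}, {"x": 0, "y": 0, "z": 0, "spin": 0}, {"x": 0, "y": 0, "z": 0, "spin": 0}]}}

```text
clock: 15.2
ee_pos: [0.5056, 0.1259, 0.1062]
ee_rot: [0.0, 1.0, -0.01, 0.0]
force: [6.4, -0.7, 0.9]
finger_gap: 0.0376
grasp_force: 62.1
```

```bash
python3 -c "from h import *;look('w16')"
```

```text
tilt 4.69 tongue tip [0.4442 0.0579] front low [0.452 0.06 ] rear low [0.5616 0.0691] fit err [-0.  0.]
[(359, np.float64(0.4383)), (360, np.float64(0.4376)), (384, np.float64(0.4194))]
F [ 6.4 -0.7  0.9] M [-0.01 -1.22  0.07] p [0.5056 0.1259 0.1062] t 15.2
```

Emit:
{"op": "carry_out", "data": {"motion": [{"x": 0.01, "y": 0, "z": 0.014, "spin": 0}, {"x": 0.008, "y": 0, "z": 0.014, "spin": 0}, {"x": 0, "y": 0, "z": 0, "spin": 0}, {"x": 0, "y": 0, "z": 0, "spin": 0}]}}

```text
clock: 15.65
ee_pos: [0.5062, 0.1259, 0.105]
ee_rot: [0.0, 1.0, -0.01, -0.0]
force: [3.8, -0.6, 3.2]
finger_gap: 0.0372
grasp_force: 62.4
```

```bash
python3 -c "from h import *;look('w17')"
```

```text
tilt 3.6 tongue tip [0.4441 0.0579] front low [0.452  0.0599] rear low [0.5617 0.0668] fit err [ 0.1 -0.1]
[(361, np.float64(0.4383)), (362, np.float64(0.4376)), (384, np.float64(0.421))]
F [ 3.8 -0.6  3.2] M [-0.09 -0.68  0.06] p [0.5062 0.1259 0.105 ] t 15.65
```

Emit:
{"op": "carry_out", "data": {"motion": [{"x": 0.008, "y": 0, "z": 0.012, "spin": 0}, {"x": 0.008, "y": 0, "z": 0.012, "spin": 0}, {"x": 0, "y": 0, "z": 0, "spin": 0}, {"x": 0, "y": 0, "z": 0, "spin": 0}]}}

```text
clock: 16.1
ee_pos: [0.5066, 0.1259, 0.1035]
ee_rot: [0.0, 1.0, -0.01, -0.001]
force: [0.0, -1.0, 4.2]
finger_gap: 0.0374
grasp_force: 62.5
```

```bash
python3 -c "from h import *;look('w18')"
```

```text
tilt 2.97 tongue tip [0.4441 0.0572] front low [0.452  0.0591] rear low [0.5619 0.0647] fit err [ 0.1 -0.1]
[(363, np.float64(0.4385)), (364, np.float64(0.4378)), (384, np.float64(0.4228))]
F [ 0.  -1.   4.2] M [-0.04 -0.19  0.02] p [0.5066 0.1259 0.1035] t 16.1
```

Emit:
{"op": "carry_out", "data": {"motion": [{"x": 0.004, "y": 0, "z": 0.012, "spin": 0}, {"x": 0.004, "y": 0, "z": 0.012, "spin": 0}, {"x": 0, "y": 0, "z": 0, "spin": 0}, {"x": 0, "y": 0, "z": 0, "spin": 0}]}}

```text
clock: 16.55
ee_pos: [0.5072, 0.1258, 0.1021]
ee_rot: [0.0, 1.0, -0.01, -0.0]
force: [2.0, 0.7, -0.7]
finger_gap: 0.0374
grasp_force: 61.9
```

```bash
python3 -c "from h import *;look('w19')"
```

```text
tilt 1.64 tongue tip [0.4441 0.0572] front low [0.4521 0.0589] rear low [0.562  0.0619] fit err [-0.2  0.2]
[(366, np.float64(0.4384)), (367, np.float64(0.4376)), (384, np.float64(0.425))]
F [ 2.   0.7 -0.7] M [ 0.14 -0.58  0.07] p [0.5072 0.1258 0.1021] t 16.55
```

Emit:
{"op": "carry_out", "data": {"motion": [{"x": 0.004, "y": 0, "z": 0.01, "spin": 0}, {"x": 0.004, "y": 0, "z": 0.01, "spin": 0}, {"x": 0, "y": 0, "z": 0, "spin": 0}, {"x": 0, "y": 0, "z": 0, "spin": 0}]}}

```text
clock: 17.0
ee_pos: [0.5076, 0.1258, 0.1012]
ee_rot: [0.0, 1.0, -0.01, -0.0]
force: [1.4, 1.1, -1.3]
finger_gap: 0.0371
grasp_force: 61.7
```

```bash
python3 -c "from h import *;look('w20')"
```

```text
tilt 2.79 tongue tip [0.4451 0.055 ] front low [0.453  0.0569] rear low [0.5628 0.0622] fit err [-2.8  2.5]
[(368, np.float64(0.4381)), (369, np.float64(0.4374)), (384, np.float64(0.4262))]
F [ 1.4  1.1 -1.3] M [ 0.07 -0.29 -0.  ] p [0.5076 0.1258 0.1012] t 17.0
```

Emit:
{"op": "carry_out", "data": {"motion": [{"x": 0.004, "y": 0, "z": 0.012, "spin": 0}, {"x": 0, "y": 0, "z": 0.008, "spin": 0}, {"x": 0, "y": 0, "z": 0, "spin": 0}, {"x": 0, "y": 0, "z": 0, "spin": 0}]}}

```text
clock: 17.45
ee_pos: [0.5079, 0.1258, 0.1007]
ee_rot: [0.0, 1.0, -0.01, -0.0]
force: [-0.5, -0.5, 1.2]
finger_gap: 0.0375
grasp_force: 62.0
```

```bash
sed -i 's/295:334/295:338/; s/arange(295,334)/arange(295,338)/' h.py; python3 -c "from h import *;look('w21')"
```

```text
tilt -0.09 tongue tip [0.4439 0.0576] front low [0.4519 0.0591] rear low [0.5619 0.0589] fit err [ 0.2 -0.2]
[(369, np.float64(0.4382)), (370, np.float64(0.4375)), (384, np.float64(0.4271))]
F [-0.5 -0.5  1.2] M [-0.03  0.21 -0.01] p [0.5079 0.1258 0.1007] t 17.45
```

The tilt is 0° with the plate at seat height, so it has swung flat. I give it one light press, then let go and rise.

Emit:
{"op": "carry_out", "data": {"motion": [{"x": 0, "y": 0, "z": 0.01, "spin": 0}, {"x": 0, "y": 0, "z": 0, "spin": 0}, {"x": 0, "y": 0, "z": 0, "spin": 0}]}}

```text
clock: 17.8
ee_pos: [0.5079, 0.1258, 0.1006]
ee_rot: [0.0, 1.0, -0.01, -0.0]
force: [-4.2, -0.9, 4.5]
finger_gap: 0.0377
grasp_force: 62.5
```

Emit:
{"op": "carry_out", "data": {"hand": 0.7, "motion": [{"x": 0, "y": 0, "z": 0, "spin": 0}, {"x": 0, "y": 0, "z": 0, "spin": 0}, {"x": 0, "y": 0, "z": 0, "spin": 0}, {"x": 0, "y": 0, "z": 0, "spin": 0}, {"x": 0, "y": 0, "z": -0.3, "spin": 0}, {"x": 0, "y": 0, "z": -0.6, "spin": 0}, {"x": 0, "y": 0, "z": -0.6, "spin": 0}, {"x": 0, "y": 0, "z": 0, "spin": 0}]}}

```text
clock: 18.6
ee_pos: [0.51, 0.1262, 0.18]
ee_rot: [-0.001, 1.0, -0.01, 0.004]
force: [0.1, 0.1, 0.4]
finger_gap: 0.0597
grasp_force: 0.0
```

```bash
python3 - <<'E'
from h import *
im=get_image("wrist");s=get_image("side")
cv2.imwrite("pics/fin.png",np.hstack([cv2.resize(s[190:310,220:350],(390,360),interpolation=cv2.INTER_CUBIC),cv2.resize(im[60:360,150:480],(396,360),interpolation=cv2.INTER_CUBIC)])[:,:,::-1])
cv2.imwrite("pics/finw.png",im[:,:,::-1])
print(robot.state()['force'],robot.state()['clock'])
E
```

```text
[ 0.03019821 -0.45831027 -1.07624614] 18.7
```

View pics/fin.png

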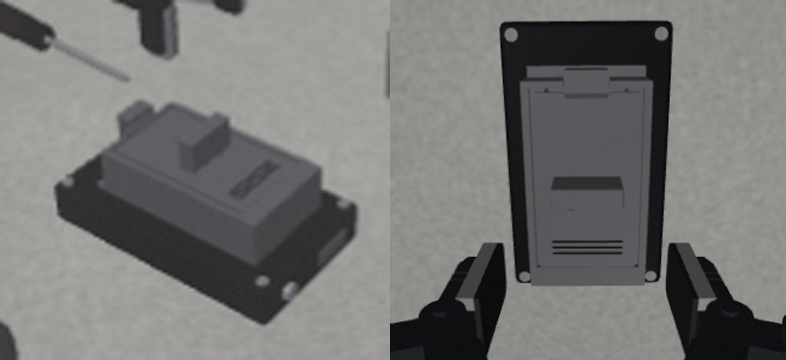

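The side view shows the cover flush in the tray. The wrist view shows the latch nose at (585,88) lying over the plate's rear edge and the gripper clear. I'm handing in.

```bash
python3 -c "from bench import robot;print(robot.job_done())"
```

```text
the job is handed in; nothing more can be done
None
```

The battery cover is hooked under the bar, snapped under the latch and lying flat; the gripper has let go and is clear, and the job was handed in at 18.7 s, with no reading above about 8 N in any axis while the cover touched the case.

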